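Sort wound parts into the sample trays

TASK

Sort the four loose parts in the front row - the ring coil, the small transformer and the two coil formers - into the three grey trays: each goes into the empty bay of the tray whose sample is of its own kind (both formers go in the same tray). Set each one down, without dropping it, upright and flat on the bay's floor as it lay on the bench, none on top of another, and leave the jar and the tape roll where they are.

Things in the scene. Friction and masses are not known exactly. Their poses are not given: they have to be found in the camera images.
- ring_coil: Loose wire-wound ring coil (green flat ring, two short wire leads), lying flat, 40 (x) x 46 (y, with leads) x 12 mm high. Origin at the underside, z up; the 40 mm ring is centred 3 mm to +y of the origin. Grasp the 40 mm across its x. Lies in the front row, swapping places from start to start, own x within about 30 degrees of the world's x.
- small_transformer: Loose small E-core transformer with taped top and one winding window, standing on its pins, 31 (x) x 43 (y) x 29 mm high. Origin: centre of the underside, z up. Its solid block is 28 (x) x 31 (y) x 28 mm: grasp the 28 mm across its x. Lies in the front row, swapping places from start to start, own x within about 30 degrees of the world's x.
- former_wound: Loose coil former: square black spool standing upright, with copper winding and thin pins on the top flange, 22 (x) x 27 (y) x 32 mm high with pins (26 mm without). Origin: centre of the underside, z up. Grasp the 22 mm across its x, below the pins. Weighs about 20 g. Lies in the front row, swapping places from start to start, own x within about 30 degrees of the world's x.
- former_bare: Loose coil former of the same shape and size, bare (no winding), beige: 22 (x) x 27 (y) x 32 mm high with pins (26 mm without), standing upright. Origin: centre of the underside, z up. Grasp the 22 mm across its x, below the pins. Weighs about 20 g. Lies in the front row, swapping places from start to start, own x within about 30 degrees of the world's x.
- ring_tray: Low open grey tray, fixed, 96 (x) x 137 (y) x 14 mm high; floor, walls, divider 3 mm thick. Origin: centre of underside, z up, yaw within 6 deg. The +y bay holds a fixed sample of its kind: a smaller ring coil, 9 mm high. The empty bay (-y side) is 90 (x) x 84 (y) mm inside, centred at (0, -23.5) mm. Trays are alike but for the sample and swap places.
- transformer_tray: Low open grey tray, fixed, 96 (x) x 137 (y) x 14 mm high; floor, walls, divider 3 mm thick. Origin: centre of underside, z up, yaw within 6 deg. The +y bay holds a fixed sample of its kind: a longer transformer, 29 mm high. The empty bay (-y side) is 90 (x) x 84 (y) mm inside, centred at (0, -23.5) mm. Trays are alike but for the sample and swap places.
- former_tray: Low open grey tray, fixed, 96 (x) x 137 (y) x 14 mm high; floor, walls, divider 3 mm thick. Origin: centre of underside, z up, yaw within 6 deg. The +y bay holds a fixed sample of its kind: a coil former, 32 mm high. The empty bay (-y side) is 90 (x) x 84 (y) mm inside, centred at (0, -23.5) mm. Trays are alike but for the sample and swap places. Formers fit 22 mm either side of the centre in y.
- jar: Bystander: dark screw-cap jar, 36 mm diameter, 52 mm high, upright among the parts in the front row. Origin: centre of the underside. To be left alone.
- tape: Bystander: roll of yellow tape lying flat among the parts in the front row, 62 mm diameter, 14 mm high. Origin: centre of the underside. To be left alone.
There are look-alikes about, which are no part of the job. What is meant by the former_wound is not pink, purple or red, and is the smaller of those in its own colour.

How it is judged:
By the outcome, as a careful person would: the job done as asked, in the order asked, and still so for the second after the job is handed in, with the robot touching nothing.
It also fails if it takes over 96 s, if anything falls off the work surface, if the arm or the gripper's body presses on something with over 40 N, if the wrist force passes 120 N, or if a joint passes its speed limit or range.

ROBOT

A 7-joint arm with a two-finger parallel gripper is mounted at the origin on a cart in front of the work surface, level with it; the furniture and walls round the work are solid. World frame = base frame: x ahead of the robot, y to its left, z up, the work surface at z = 0. Lengths are in m, angles in rad, forces in N, time in s.
With the tool pointing down it reaches from about 0.35 to 0.9 m from the base axis. Payload 8.1 kg.
Tool frame: the origin (TCP) lies midway between the tips of the shut fingers; the grasp point (between the pads) lies 19 mm behind it; z points along the fingers, y is the line along which they close (so a half turn about z gives the same grasp; the last joint's range is limited). The gripper opens to 92 mm and grips with 3 to 60 N. Pads are 19 mm wide; open, the fingers measure 130 mm over their backs; the gripper's body (75 mm by 190 mm) begins 47 mm behind the grasp point.
Start: joints at [-1.34, 0.434, 0.025, 1.573, -0.012, 1.134, -0.075], TCP at [0.205, 0.591, 0.227] pointing down, gripper open.
Joint ranges: [-2.62, 2.62], [-0.44, 2.09], [-1.27, 1.32], [0.08, 2.57], [-1.32, 4.46], [0.12, 2], [-2.74, 2.74]. Speed limits (rad/s): [2.22, 2.22, 3.01, 3.01, 3.14, 3.14, 3.14].

INTERFACE

Orientations are given as a rotation vector (axis times angle).
In Python, from cell import observe, get_image, camera_model, sign_off, recognise, silhouettes gives the robot as it stands.
- The arm moves only by the tool apply_moves, never from a script. Its argument "motion" is a list of rows, each an object of numbers: "x", "y", "z": the shift along the world's x, y, z in cm; "yaw": the turn about the world's z in degrees; "hand": the opening, from -1 (shut) to 1 (fully open), so that 0 is half open. In form: [{"x": .., "y": .., "z": .., "yaw": .., "hand": ..}, ...]. A call has 1 to 10 rows; each row is the pose to reach, as a shift and turn from the pose commanded when the call began; what a row does not reach only later rows make up. A row lasts 1/8 s, in which the tool goes at most 62.5 mm and 10.7 degrees, less where a joint would pass 70% of its speed; a pose out of reach is approached as far as the arm can. A call with a gripper value outside its range is refused whole. The fingers move at their own pace and stop on an object; "newtons" is the grip in N (left out, the last holds). Time passes only in rows, so rows that repeat a pose let the fingers close. It gives the time, the measured TCP pose, the force, the opening and the grip force at its end, in the units of the state.
- observe(): the state, without advancing time (a new reading comes with each control period).
- get_image(name): name is "side" or "top" or "wrist"; returns the picture (384x512x3 uint8, blue, green, red); there is no depth.
- camera_model(name): a dict with "camera_matrix" (3x3 intrinsics, pixels), "k1" (the pictures are not rectified: a ray, as slopes to the right and down, at radius r is drawn at 1 + k1 r^2 times it, then the intrinsics apply), "T" (4x4, takes a point from camera to world coordinates). Camera axes: x right, y up, looking along -z (the intrinsics and any distortion apply to the point x, -y, -z); pixel columns grow to the right and rows downward; lengths in m; the calibration is good to about 2 mm. A picture is of the moment at which its call begins: read the wrist's pose just before it. camera_model takes no time and is no camera call; for the wrist camera it gives the pose at the moment of the call.
- sign_off(): hands the job in; it is judged then, once.
Trained networks look in the newest picture that a camera, given by its name, has taken for a name from the list of things; names that differ only in an ending like _2 or _b are one class to them, and where a whole thing is asked for, a point or a joint stands for the part that bears it (a point fixed in the world has none). Each returns a list of dicts, best first, with "p" (0 to 1); they miss things now and then, are a little off and sometimes report something else, mostly with a low value. They report only what shows in the picture. A call takes as long as a camera call. They do not tell look-alikes from the thing itself.
- recognise(query, camera): "rect" ([left, top, right, bottom] in pixels, round what is visible of it).
- silhouettes(query, camera): "mask" (384x512 bool, what is visible of it) and "rect" ([left, top, right, bottom] in pixels, round what is visible of it).
The state is a dict: "clock": time; "joints": joint angles; "dq": joint speeds; "joint_efforts": joint torques, N m; "position": TCP position; "ee_rot": TCP orientation; "force": force on the tool from outside, world axes, zero at the start; "ft_torque": the same for the moment, N m; "width": opening from 0.0 (shut) to 1.0 (fully open); "gripper_force": force on a finger pad.
Only numpy, scipy, OpenCV 4.12 (cv2) and the standard library are available. Lean on these libraries where they do the work, as an engineer would, in place of code of your own. Each camera call takes 0.05 s, during which the arm holds its last target. There are 200 camera calls.

## Working session

There is one attempt and no reset: what is moved stays moved. The work goes in short steps, Python scripts to look and compute and a tool call to move; the robot and the scene stay as the last step left them, time stands still between calls to the robot, and variables do not carry over. Pictures are saved under pics/ and viewed, at most 14 in all, crops included, and the job is handed in when it is done.

Besides the shell and the picture viewer there is one more tool, called after "Emit:" as name([rows], argument=value, ...), one row to a line, values as JSON. apply_moves: Moves the arm, as the interface text tells. Its arguments: {"type":"object","properties":{"motion":{"type":"array","items":{"type":"object","properties":{"x":{"type":"number"},"y":{"type":"number"},"z":{"type":"number"},"yaw":{"type":"number"},"hand":{"type":"number"}}}},"newtons":{"type":"number"}},"required":["motion"]}

```bash
mkdir -p pics; ls
cat > h.py <<'E'
from cell import *
import numpy as np, cv2
def ray(cam,uv,M=None):
    M=M or camera_model(cam);K=np.array(M["camera_matrix"]);T=np.array(M["T"])
    p=cv2.undistortPoints(np.array([[uv]],float),K,np.array([M["k1"],0,0,0.]))[0,0]
    # undistortPoints handles r(1+k1 r^2)
    d=T[:3,:3]@np.array([p[0],-p[1],-1.]);return T[:3,3],d/np.linalg.norm(d)
def at(cam,uv,z,M=None):
    o,d=ray(cam,uv,M);return o+d*(z-o[2])/d[2]
def tri(r):
    A=sum(np.eye(3)-np.outer(d,d) for o,d in r);b=sum((np.eye(3)-np.outer(d,d))@o for o,d in r)
    return np.linalg.solve(A,b)
E
python3 - <<'E'
from h import *
s=observe();print(s["clock"],s["position"],s["ee_rot"],s["width"])
for c in("top","side"):
    cv2.imwrite(f"pics/{c}0.png",get_image(c));M=camera_model(c);print(c,np.round(M["T"],3).tolist(),np.round(M["camera_matrix"],1).tolist(),M["k1"])
    for q in("ring_coil","small_transformer","former_wound","former_bare","ring_tray","transformer_tray","former_tray","jar","tape"):
        for r in silhouettes(q,c)[:6]:
            m=r["mask"];v,u=np.nonzero(m)
            print(c,q,round(r["p"],2),np.round(r["rect"]),np.round([u.mean(),v.mean()],1),np.round(at(c,(u.mean(),v.mean()),0.01),3))
E
```

```text
pics
0.0 [0.20464638 0.59001399 0.22594634] [-5.21947740e-01 -3.09779283e+00  2.44901288e-03] 1.002370818603997
top [[0.01, 0.989, -0.149, 0.359], [-1.0, 0.014, 0.021, 0.16], [0.023, 0.149, 0.989, 0.88], [0.0, 0.0, 0.0, 1.0]] [[383.2, 0.0, 252.9], [0.0, 383.2, 185.5], [0.0, 0.0, 1.0]] 0.011877662412978014
top ring_coil 0.53 [266. 193. 279. 210.] [270.8 201.3] [0.454 0.1   0.01 ]
top small_transformer 0.66 [170. 189. 188. 204.] [179.2 197.1] [0.461 0.308 0.01 ]
top former_wound 0.73 [275. 231. 293. 249.] [281.1 239.5] [0.368 0.076 0.01 ]
top former_wound 0.67 [349. 225. 366. 242.] [356.7 233.4] [ 0.384 -0.095  0.01 ]
top former_wound 0.56 [306. 222. 321. 238.] [313.6 228.3] [0.394 0.002 0.01 ]
top former_wound 0.48 [351. 192. 362. 206.] [355.3 197.8] [ 0.465 -0.095  0.01 ]
top former_wound 0.47 [194. 236. 205. 248.] [201.  241.5] [0.362 0.256 0.01 ]
top former_bare 0.42 [135. 194. 148. 205.] [140.9 197.7] [0.459 0.395 0.01 ]
top ring_tray 0.9 [313. 114. 375. 156.] [342.  132.9] [ 0.618 -0.068  0.01 ]
top ring_tray 0.62 [211. 193. 240. 220.] [224.3 208.6] [0.436 0.205 0.01 ]
top transf
[... 1054 characters left out ...]
]
side former_wound 0.45 [255. 146. 260. 152.] [258.2 148.6] [ 0.466 -0.123  0.01 ]
side former_bare 0.52 [257. 266. 273. 287.] [264.8 275.5] [0.458 0.386 0.01 ]
side ring_tray 0.57 [185. 146. 220. 175.] [202.8 159.5] [ 0.616 -0.058  0.01 ]
side transformer_tray 0.6 [171. 179. 222. 218.] [196.3 197.7] [0.608 0.135 0.01 ]
side former_tray 0.79 [143. 214. 209. 265.] [179.4 243.6] [0.619 0.299 0.01 ]
side former_tray 0.16 [259. 263. 272. 285.] [265.2 275.5] [0.458 0.386 0.01 ]
side former_tray 0.16 [168. 179. 222. 216.] [196.5 197.6] [0.607 0.135 0.01 ]
side jar 0.79 [254. 151. 270. 174.] [260.9 163. ] [ 0.459 -0.033  0.01 ]
side tape 0.86 [259. 205. 287. 227.] [273.4 215.2] [0.436 0.207 0.01 ]
```

Run:
```python
import cv2
a=cv2.imread("pics/top0.png")[95:265,110:390];cv2.imwrite("pics/topc.png",cv2.resize(a,None,fx=2.85,fy=2.85,interpolation=3))
a=cv2.imread("pics/side0.png")[130:300,130:330];cv2.imwrite("pics/sidec.png",cv2.resize(a,None,fx=3.5,fy=3.5,interpolation=3))
```

```text
(no output)
```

View pics/topc.png

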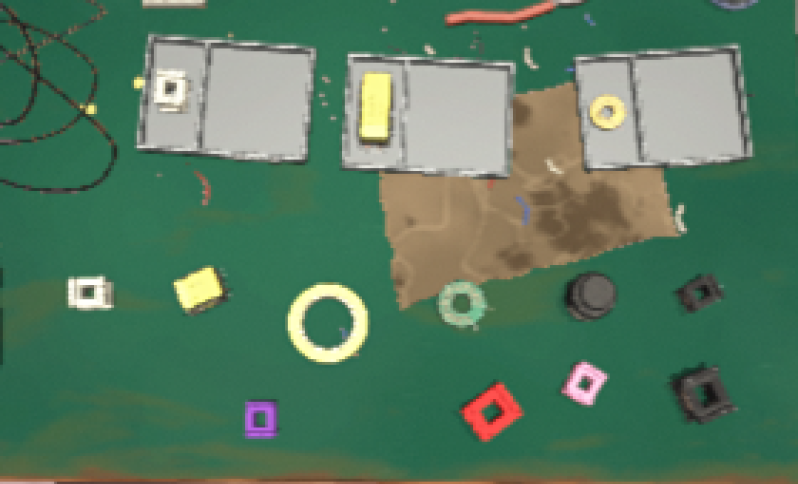

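View pics/sidec.png

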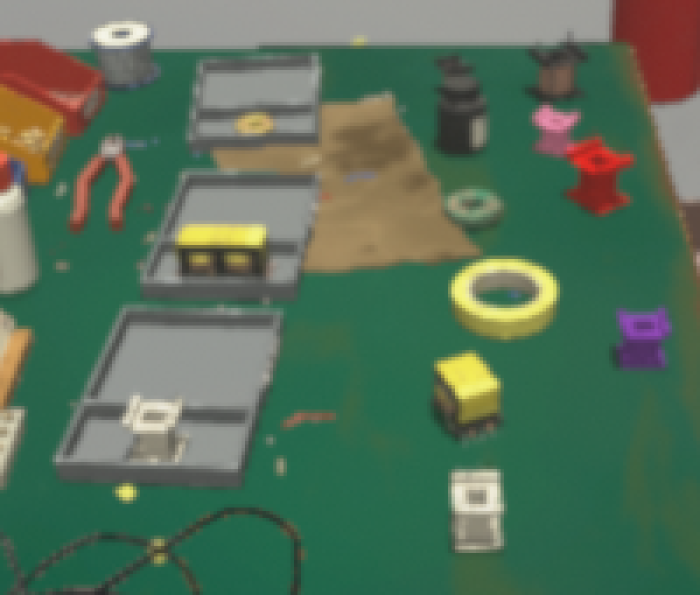

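The black small former is at top-crop (700,293), in line with the row. The pink, red, purple and large black ones are decoys. The trays from left to right are former, transformer and ring. Next I'll move over the left end of the row.

Emit:
apply_moves([
  {"x":4,"y":-4,"z":0,"yaw":-10,"hand":1},
  {"x":8,"y":-8,"z":0,"yaw":-20},
  {"x":12,"y":-12,"yaw":-30},
  {"x":16,"y":-16,"yaw":-40},
  {"x":20,"y":-20,"yaw":-50},
  {"x":24,"y":-24,"yaw":-60},
  {"x":25.5,"y":-24.5,"yaw":-71},
  {"x":25.5,"y":-24.5,"yaw":-71},
  {"x":25.5,"y":-24.5,"yaw":-71},
])

```text
schema error: expected keys x, y, z, yaw, hand
```

```bash
cat >> h.py <<'E'
def st():
    s=observe();r=cv2.Rodrigues(np.array(s["ee_rot"]))[0]
    print("t",s["clock"],"pos",np.round(s["position"],4),"yaw_y",round(np.degrees(np.arctan2(r[1,1],r[0,1])),1),"w",round(s["width"],3),"F",np.round(s["force"],1),s["gripper_force"]);return s
def look(qs,cam="wrist",name=None,z=0.01):
    M=camera_model(cam);im=get_image(cam)
    if name: cv2.imwrite(f"pics/{name}.png",im)
    for q in qs:
        for r in silhouettes(q,cam)[:3]:
            v,u=np.nonzero(r["mask"])
            if len(u)<20: continue
            P=np.array([at(cam,p,z,M)[:2] for p in np.c_[u,v][::max(1,len(u)//600)]],np.float32)
            b=cv2.minAreaRect(P)
            print(q,round(r["p"],2),np.round(r["rect"]),"c",np.round(at(cam,(u.mean(),v.mean()),z,M),4),"box",np.round(b[0],4),np.round(b[1],4),round(b[2],1))
    return M,im
E
python3 - <<'E'
from h import *
st();M,_=look(["former_bare","small_transformer","former_tray","transformer_tray"],name="w1",z=0.028);print(np.round(M["T"],3).tolist())
E
```

```text
t 1.0 pos [0.2048 0.5905 0.2268] yaw_y 70.9 w 0.998 F [-0.2 -0.3 -0.2] 0.0
[[0.329, -0.911, -0.25, 0.139], [0.944, 0.318, 0.086, 0.613], [0.001, -0.264, 0.964, 0.385], [0.0, 0.0, 0.0, 1.0]]
```

View pics/w1.png

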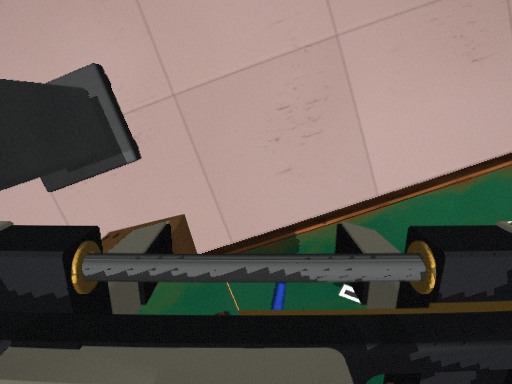

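Every row needs all five keys. The wrist camera sees the side of the tool that will be +y after the turn, so I'll stop short of the parts in y.

Emit:
apply_moves([
  {"x":4,"y":-4,"z":0,"yaw":-10,"hand":1},
  {"x":8,"y":-8,"z":0,"yaw":-20,"hand":1},
  {"x":12,"y":-12,"z":1,"yaw":-30,"hand":0.5},
  {"x":16,"y":-16,"z":2,"yaw":-40,"hand":0.3},
  {"x":20,"y":-20,"z":3,"yaw":-50,"hand":0.3},
  {"x":24,"y":-24,"z":4,"yaw":-60,"hand":0.3},
  {"x":28,"y":-28,"z":4,"yaw":-71,"hand":0.3},
  {"x":31,"y":-31,"z":4,"yaw":-71,"hand":0.3},
  {"x":31,"y":-31,"z":4,"yaw":-71,"hand":0.3},
  {"x":31,"y":-31,"z":4,"yaw":-71,"hand":0.3},
])

```text
clock: 2.5
position: [0.5143, 0.2811, 0.2666]
ee_rot: [-2.223, -2.219, 0.0]
force: [-0.3, -0.5, -0.6]
width: 0.648
gripper_force: 0.0
```

Run:
```python
from h import *
st();M,_=look(["former_bare","small_transformer","former_tray","transformer_tray"],name="w2",z=0.028);print(np.round(M["T"],3).tolist())
```

```text
t 2.5 pos [0.5143 0.2811 0.2666] yaw_y -0.1 w 0.648 F [-0.3 -0.5 -0.6] 0.0
former_bare 0.67 [198.  63. 217.  88.] c [0.4609 0.3902 0.028 ] box [0.4609 0.39  ] [0.0232 0.0287] 2.9
small_transformer 0.64 [199. 128. 226. 159.] c [0.4644 0.3057 0.028 ] box [0.4642 0.3056] [0.0311 0.0348] 25.4
former_tray 0.84 [292. 102. 376. 208.] c [0.6174 0.2945 0.028 ] box [0.6167 0.2912] [0.1329 0.0959] 86.7
transformer_tray 0.57 [284. 222. 354. 301.] c [0.5889 0.1385 0.028 ] box [0.6062 0.1342] [0.136  0.0933] 87.4
[[1.0, 0.003, 0.001, 0.516], [-0.003, 0.965, 0.263, 0.352], [0.0, -0.263, 0.965, 0.425], [0.0, 0.0, 0.0, 1.0]]
```

View pics/w2.png

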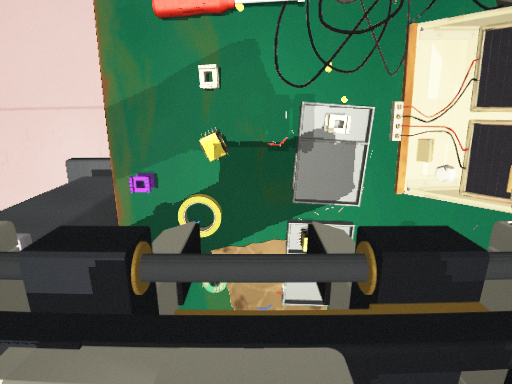

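The view shows the bare former at about (207,76), the transformer at (213,146) and the former tray at (334,153). I'll go closer for a second, finer look at these two.

Emit:
apply_moves([
  {"x":-3,"y":0,"z":-4,"yaw":0,"hand":0.3},
  {"x":-5.4,"y":0,"z":-9,"yaw":0,"hand":0.3},
  {"x":-5.4,"y":0,"z":-11,"yaw":0,"hand":0.3},
  {"x":-5.4,"y":0,"z":-11,"yaw":0,"hand":0.3},
])

```text
clock: 3.25
position: [0.4595, 0.2805, 0.1557]
ee_rot: [-2.222, -2.22, 0.004]
force: [0.3, 0.2, 0.6]
width: 0.651
gripper_force: 0.0
```

```bash
python3 - <<'E'
from h import *
st();M,_=look(["former_bare","small_transformer"],name="w3",z=0.028);look(["former_tray"],z=0.014)
E
python3 -c "
import cv2
a=cv2.imread('pics/w3.png')[0:230,100:460];cv2.imwrite('pics/w3c.png',cv2.resize(a,None,fx=2.2,fy=2.2,interpolation=2))"
```

```text
t 3.25 pos [0.4595 0.2805 0.1557] yaw_y -0.1 w 0.651 F [0.3 0.2 0.6] 0.0
former_bare 0.62 [238.  47. 262.  81.] c [0.4597 0.3894 0.028 ] box [0.4599 0.3891] [0.028  0.0211] 89.8
small_transformer 0.71 [236. 135. 274. 178.] c [0.4628 0.3059 0.028 ] box [0.4627 0.306 ] [0.0293 0.0355] 22.3
former_tray 0.87 [349.  99. 468. 232.] c [0.6188 0.2984 0.014 ] box [0.6196 0.2902] [0.1355 0.1004] 86.3
```

View pics/w3c.png

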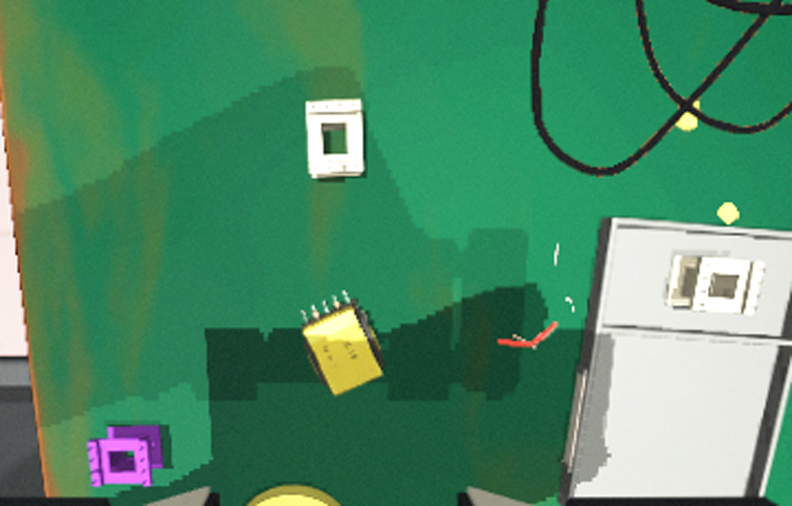

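The crop shows the bare former's top at (335,137) with yaw about 0. The transformer top is centred at (344,352) with yaw about +24°. I'll check heights by triangulating with the first wrist view and the side view.

Run:
```python
from h import *
import cv2
M=camera_model("wrist")
f3=(100+335/2.2,137/2.2);t3=(100+344/2.2,352/2.2)
print(at("wrist",f3,.026,M),at("wrist",t3,.028,M))
# w2 camera pose from printed T
M2=dict(M);M2["T"]=np.array([[1,.003,.001,.516],[-.003,.965,.263,.352],[0,-.263,.965,.425],[0,0,0,1]])
# side: top centres in crop (475,490),(468,375) /3.5 +130 ; top: (90,292),(200,287)/2.85+(110,95)
for n,u3,us,ut in(("bare",f3,(477/3.5+130,494/3.5+130),(90/2.85+110,291/2.85+95)),("trafo",t3,(467/3.5+130,380/3.5+130),(200/2.85+110,287/2.85+95))):
    print(n,tri([ray("wrist",u3,M),ray("side",us)]),tri([ray("wrist",u3,M),ray("top",ut),ray("side",us)]))
c=[(612,218),(788,337)]
# tray rim: left rear outer corner, floor vs rim height via side: corner crop (125,305)
print("rim corner",tri([ray("wrist",(100+612/2.2,218/2.2),M),ray("side",(60/3.5+130,462/3.5+130))]),at("wrist",(100+612/2.2,218/2.2),.014,M))
```

```text
[0.4629623 0.3912973 0.026    ] [0.46642671 0.30413086 0.028     ]
bare [0.45937567 0.39154536 0.02487615] [0.45910039 0.39055481 0.02362831]
trafo [0.46271341 0.30370999 0.02462431] [0.46270979 0.30372876 0.02464504]
rim corner [0.62805192 0.36218679 0.00624398] [0.58300582 0.36031208 0.014     ]
```

Heights agree with the text. Now I'll pick the bare former.

Emit:
apply_moves([
  {"x":0,"y":5,"z":0,"yaw":0,"hand":0.1},
  {"x":0.1,"y":10,"z":-3,"yaw":0,"hand":0.1},
  {"x":0.1,"y":10.9,"z":-8,"yaw":0,"hand":0.1},
  {"x":0.1,"y":10.9,"z":-13,"yaw":0,"hand":0.1},
  {"x":0.1,"y":10.9,"z":-15,"yaw":0,"hand":0.1},
  {"x":0.1,"y":10.9,"z":-15,"yaw":0,"hand":0.1},
  {"x":0.1,"y":10.9,"z":-15,"yaw":0,"hand":-1},
  {"x":0.1,"y":10.9,"z":-15,"yaw":0,"hand":-1},
  {"x":0.1,"y":10.9,"z":-15,"yaw":0,"hand":-1},
  {"x":0.1,"y":10.9,"z":-15,"yaw":0,"hand":-1},
], newtons=10)

```text
clock: 4.75
position: [0.4621, 0.3899, 0.0076]
ee_rot: [-2.224, -2.219, -0.002]
force: [-1.5, -0.5, 6.9]
width: 0.238
gripper_force: 10.0
```

Emit:
apply_moves([
  {"x":0,"y":0,"z":5,"yaw":0,"hand":-1},
  {"x":3,"y":-2,"z":9,"yaw":0,"hand":-1},
  {"x":7,"y":-4.5,"z":9,"yaw":-2,"hand":-1},
  {"x":11,"y":-7,"z":9,"yaw":-3.5,"hand":-1},
  {"x":15,"y":-10,"z":8,"yaw":-3.5,"hand":-1},
  {"x":15.8,"y":-10.2,"z":5,"yaw":-3.5,"hand":-1},
  {"x":15.8,"y":-10.2,"z":5,"yaw":-3.5,"hand":-1},
  {"x":15.8,"y":-10.2,"z":5,"yaw":-3.5,"hand":-1},
])

```text
clock: 5.75
position: [0.6192, 0.2886, 0.0574]
ee_rot: [-2.289, -2.151, -0.0]
force: [-0.3, -0.1, -0.7]
width: 0.241
gripper_force: 10.0
```

Run:
```python
from h import *
st();cv2.imwrite("pics/w4.png",get_image("wrist"))
look(["former_tray","former_bare"],"top",z=.014)
```

```text
t 5.75 pos [0.6192 0.2886 0.0574] yaw_y -3.6 w 0.241 F [-0.3 -0.1 -0.7] 9.999951124191284
former_tray 0.37 [212. 193. 237. 222.] c [0.439  0.2036 0.014 ] box [0.4375 0.2025] [0.059  0.0521] 1.0
```

View pics/w4.png

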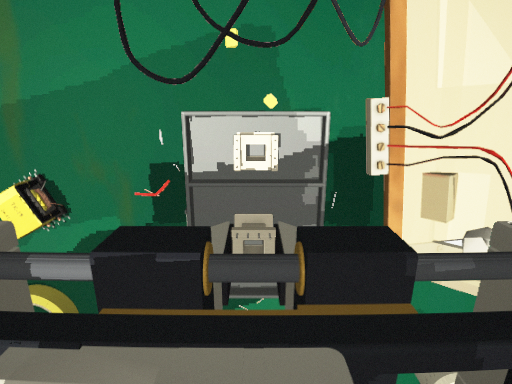

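Gripper and tray line up (tray rims at 182 and 328, gripper at 254). Lowering in small steps.

Emit:
apply_moves([
  {"x":0,"y":0,"z":-2.5,"yaw":0,"hand":-1},
  {"x":0,"y":0,"z":-4.2,"yaw":0,"hand":-1},
  {"x":0,"y":0,"z":-4.5,"yaw":0,"hand":-1},
  {"x":0,"y":0,"z":-4.5,"yaw":0,"hand":-1},
])

```text
clock: 6.45
position: [0.62, 0.2876, 0.0121]
ee_rot: [2.291, 2.15, 0.0]
force: [0.1, 0.6, 0.4]
width: 0.238
gripper_force: 10.0
```

Emit:
apply_moves([
  {"x":0,"y":0,"z":-0.1,"yaw":0,"hand":-1},
  {"x":0,"y":0,"z":-0.15,"yaw":0,"hand":-1},
  {"x":0,"y":0,"z":-0.15,"yaw":0,"hand":-1},
])

```text
clock: 6.82
position: [0.6201, 0.2876, 0.0107]
ee_rot: [2.291, 2.15, 0.001]
force: [0.2, 0.3, 1.9]
width: 0.238
gripper_force: 10.0
```

Emit:
apply_moves([
  {"x":0,"y":0,"z":-0.15,"yaw":0,"hand":-0.3},
  {"x":0,"y":0,"z":-0.15,"yaw":0,"hand":-0.3},
  {"x":0,"y":0,"z":-0.15,"yaw":0,"hand":-0.3},
  {"x":0,"y":0,"z":4,"yaw":0,"hand":-0.3},
  {"x":-3,"y":0,"z":9,"yaw":5,"hand":0},
  {"x":-8,"y":0,"z":11,"yaw":15,"hand":0.1},
  {"x":-13,"y":1,"z":11,"yaw":25,"hand":0.1},
  {"x":-15.5,"y":1.6,"z":9,"yaw":27.6,"hand":0.1},
  {"x":-15.5,"y":1.6,"z":6,"yaw":27.6,"hand":0.1},
  {"x":-15.5,"y":1.6,"z":6,"yaw":27.6,"hand":0.1},
])

```text
clock: 8.07
position: [0.4634, 0.3027, 0.069]
ee_rot: [-1.711, -2.634, 0.005]
force: [0.6, -0.6, -0.5]
width: 0.552
gripper_force: 0.0
```

Run:
```python
from h import *
st();im=get_image("wrist");t=get_image("top")
cv2.imwrite("pics/w5.png",np.hstack([cv2.resize(im[0:330],(400,258)),cv2.resize(t[95:225,110:310],(400,258))]))
```

```text
t 8.075 pos [0.4634 0.3027 0.069 ] yaw_y 24.0 w 0.552 F [ 0.6 -0.6 -0.5] 0.0
```

View pics/w5.png

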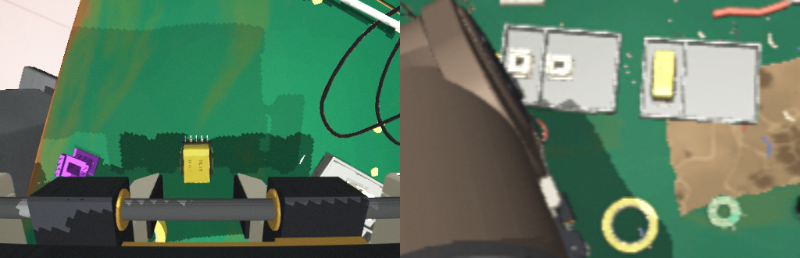

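The bare former stands in its bay. The transformer sits square between the open fingers.

Emit:
apply_moves([
  {"x":0,"y":0,"z":-4,"yaw":0,"hand":0.1},
  {"x":0,"y":0,"z":-6.2,"yaw":0,"hand":0.1},
  {"x":0,"y":0,"z":-6.2,"yaw":0,"hand":0.1},
  {"x":0,"y":0,"z":-6.2,"yaw":0,"hand":-1},
  {"x":0,"y":0,"z":-6.2,"yaw":0,"hand":-1},
  {"x":0,"y":0,"z":-6.2,"yaw":0,"hand":-1},
  {"x":0,"y":0,"z":-6.2,"yaw":0,"hand":-1},
], newtons=25)

```text
clock: 9.05
position: [0.4652, 0.3039, 0.0092]
ee_rot: [1.712, 2.634, 0.002]
force: [-1.2, -0.5, 6.9]
width: 0.291
gripper_force: 25.0
```

Emit:
apply_moves([
  {"x":0,"y":0,"z":5,"yaw":0,"hand":-1},
  {"x":2,"y":-3,"z":9,"yaw":-5,"hand":-1},
  {"x":5,"y":-7,"z":9,"yaw":-12,"hand":-1},
  {"x":8,"y":-12,"z":9,"yaw":-20,"hand":-1},
  {"x":12,"y":-17,"z":9,"yaw":-26.6,"hand":-1},
  {"x":14.1,"y":-19.7,"z":8,"yaw":-26.6,"hand":-1},
  {"x":14.1,"y":-19.7,"z":6,"yaw":-26.6,"hand":-1},
  {"x":14.1,"y":-19.7,"z":6,"yaw":-26.6,"hand":-1},
])

```text
clock: 10.05
position: [0.6047, 0.1061, 0.0671]
ee_rot: [-2.271, -2.168, 0.004]
force: [0.2, -0.2, -1.0]
width: 0.293
gripper_force: 25.0
```

Run:
```python
from h import *
st();look(["transformer_tray","ring_tray"],"wrist","w6",z=.014);look(["transformer_tray"],"top",z=.014)
```

```text
t 10.05 pos [0.6047 0.1061 0.0671] yaw_y -2.7 w 0.293 F [ 0.2 -0.2 -1. ] 24.99992161989212
transformer_tray 0.91 [185.  86. 332. 223.] c [0.6117 0.1491 0.014 ] box [0.6107 0.1427] [0.0987 0.0974] 87.3
```

View pics/w6.png

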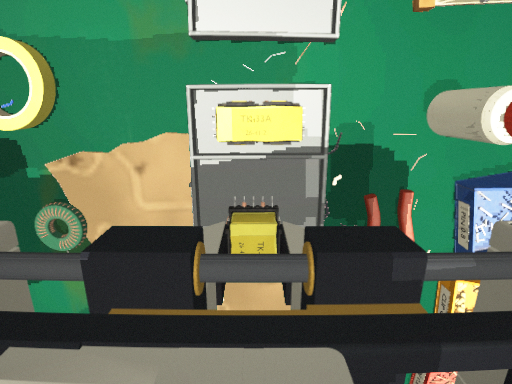

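The tray's left and right rims are at columns 188 and 331, and its divider is at row 156. The bay centre is a few millimetres further in +x and -y. Correcting and lowering.

Emit:
apply_moves([
  {"x":0.35,"y":-0.6,"z":-2,"yaw":0,"hand":-1},
  {"x":0.35,"y":-0.6,"z":-4.5,"yaw":0,"hand":-1},
  {"x":0.35,"y":-0.6,"z":-5.4,"yaw":0,"hand":-1},
  {"x":0.35,"y":-0.6,"z":-5.4,"yaw":0,"hand":-1},
  {"x":0.35,"y":-0.6,"z":-5.4,"yaw":0,"hand":-1},
])

```text
clock: 10.92
position: [0.6096, 0.1004, 0.0144]
ee_rot: [2.272, 2.17, 0.001]
force: [0.1, -0.2, -1.0]
width: 0.292
gripper_force: 25.0
```

Emit:
apply_moves([
  {"x":0,"y":0,"z":-0.1,"yaw":0,"hand":-1},
  {"x":0,"y":0,"z":-0.2,"yaw":0,"hand":-1},
  {"x":0,"y":0,"z":-0.2,"yaw":0,"hand":-1},
])

```text
clock: 11.3
position: [0.6093, 0.1005, 0.0123]
ee_rot: [2.272, 2.17, 0.0]
force: [0.5, 0.3, -0.4]
width: 0.293
gripper_force: 25.0
```

Emit:
apply_moves([
  {"x":0,"y":0,"z":-0.1,"yaw":0,"hand":-1},
  {"x":0,"y":0,"z":-0.1,"yaw":0,"hand":-1},
])

```text
clock: 11.55
position: [0.6094, 0.1006, 0.0118]
ee_rot: [-2.272, -2.17, -0.001]
force: [-1.3, 0.2, 7.5]
width: 0.293
gripper_force: 25.0
```

Emit:
apply_moves([
  {"x":0,"y":0,"z":-0.1,"yaw":0,"hand":-0.15},
  {"x":0,"y":0,"z":-0.1,"yaw":0,"hand":-0.15},
  {"x":0,"y":0,"z":-0.1,"yaw":0,"hand":-0.15},
  {"x":0,"y":0,"z":4,"yaw":0,"hand":-0.15},
  {"x":-3,"y":-2,"z":9,"yaw":0,"hand":0.2},
  {"x":-8,"y":-4,"z":13,"yaw":2,"hand":0.3},
  {"x":-12,"y":-7,"z":15,"yaw":2.7,"hand":0.3},
  {"x":-15,"y":-9,"z":15,"yaw":2.7,"hand":0.3},
  {"x":-15,"y":-9,"z":15,"yaw":2.7,"hand":0.3},
])

```text
clock: 12.68
position: [0.4573, 0.0091, 0.1617]
ee_rot: [-2.222, -2.219, -0.001]
force: [0.2, 0.9, -0.1]
width: 0.652
gripper_force: 0.0
```

Run:
```python
from h import *
st();M,im=look(["ring_coil","jar"],"wrist",z=.012);look(["ring_tray"],z=.014)
print(np.round(M["T"][:3],4).tolist())
cv2.imwrite("pics/w7.png",cv2.resize(im[0:230,80:480],None,fx=2,fy=2,interpolation=2))
np.save("w7.npy",np.array(M["T"]))
print("top/side tri", tri([ray("wrist",(0,0),M),ray("top",(270.8,201.3))])[:0])
```

```text
t 12.675 pos [0.4573 0.0091 0.1617] yaw_y -0.1 w 0.652 F [ 0.2  0.9 -0.1] 0.0
ring_coil 0.83 [230.  74. 268. 112.] c [0.4554 0.0963 0.012 ] box [0.4558 0.0955] [0.0369 0.0366] 89.8
jar 0.81 [237. 175. 277. 218.] c [ 0.4612 -0.0085  0.012 ] box [ 0.4615 -0.0088] [0.0445 0.0357] 89.8
ring_tray 0.87 [350. 185. 444. 242.] c [ 0.6132 -0.0187  0.014 ] box [ 0.6138 -0.0241] [0.0998 0.0545] 6.1
[[1.0, 0.0028, 0.0003, 0.4588], [-0.0028, 0.9649, 0.2625, 0.0796], [0.0005, -0.2625, 0.9649, 0.3201]]
top/side tri []
```

View pics/w7.png

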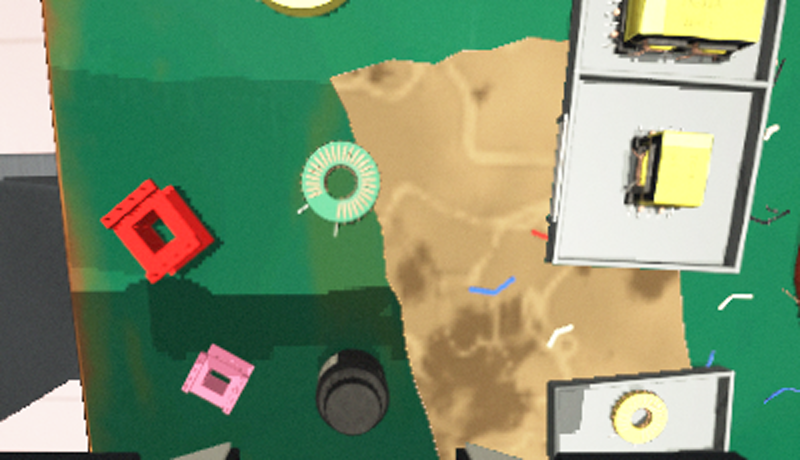

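The ring is at crop (341,183), with leads at (303,210) and (336,234), which gives a yaw of about -30°. The transformer sits upright in its bay. Now the ring.

Emit:
apply_moves([
  {"x":-0.1,"y":4,"z":0,"yaw":-10,"hand":0.3},
  {"x":-0.2,"y":8,"z":-3,"yaw":-20,"hand":0.3},
  {"x":-0.2,"y":8.7,"z":-7,"yaw":-30,"hand":0.3},
  {"x":-0.2,"y":8.7,"z":-12,"yaw":-30,"hand":0.3},
  {"x":-0.2,"y":8.7,"z":-15.7,"yaw":-30,"hand":0.3},
  {"x":-0.2,"y":8.7,"z":-15.7,"yaw":-30,"hand":0.3},
  {"x":-0.2,"y":8.7,"z":-15.7,"yaw":-30,"hand":-1},
  {"x":-0.2,"y":8.7,"z":-15.7,"yaw":-30,"hand":-1},
  {"x":-0.2,"y":8.7,"z":-15.7,"yaw":-30,"hand":-1},
  {"x":-0.2,"y":8.7,"z":-15.7,"yaw":-30,"hand":-1},
], newtons=15)

```text
clock: 14.18
position: [0.4574, 0.0976, 0.0044]
ee_rot: [2.72, 1.573, 0.001]
force: [-1.0, -0.2, -0.7]
width: 0.432
gripper_force: 15.0
```

Emit:
apply_moves([
  {"x":0,"y":0,"z":5,"yaw":0,"hand":-1},
  {"x":2,"y":-2,"z":9,"yaw":8,"hand":-1},
  {"x":5,"y":-6,"z":9,"yaw":18,"hand":-1},
  {"x":9,"y":-10,"z":9,"yaw":28,"hand":-1},
  {"x":13,"y":-14,"z":9,"yaw":35,"hand":-1},
  {"x":16.5,"y":-18.7,"z":8,"yaw":35,"hand":-1},
  {"x":16.5,"y":-18.7,"z":6,"yaw":35,"hand":-1},
  {"x":16.5,"y":-18.7,"z":6,"yaw":35,"hand":-1},
])

```text
clock: 15.18
position: [0.6209, -0.0897, 0.0627]
ee_rot: [-2.12, -2.314, 0.003]
force: [0.4, -0.1, -0.5]
width: 0.429
gripper_force: 15.0
```

Run:
```python
from h import *
st();M,_=look(["ring_tray"],"wrist","w8",z=.014);look(["ring_tray"],"top",z=.014);np.save("w8.npy",np.array(M["T"]))
```

```text
t 15.175 pos [ 0.6209 -0.0897  0.0627] yaw_y 5.0 w 0.429 F [ 0.4 -0.1 -0.5] 14.99996367841959
ring_tray 0.68 [176.  81. 322. 257.] c [ 0.6181 -0.0471  0.014 ] box [ 0.6197 -0.0614] [0.0962 0.1211] 5.5
ring_tray 0.17 [216. 213. 291. 257.] c [ 0.6238 -0.1072  0.014 ] box [ 0.6234 -0.1068] [0.0524 0.0327] 6.1
ring_tray 0.97 [313. 112. 357. 156.] c [ 0.6147 -0.0455  0.014 ] box [ 0.6161 -0.0482] [0.1    0.1049] 4.4
ring_tray 0.61 [210. 194. 239. 220.] c [0.443  0.2059 0.014 ] box [0.4374 0.2048] [0.0544 0.0521] 0.8
```

View pics/w8.png

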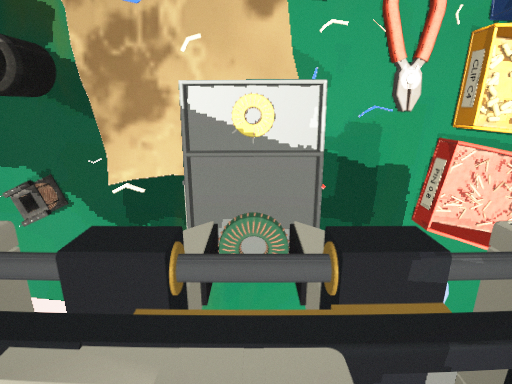

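The tray is centred at column 253.5, matching the gripper. Lowering the ring.

Emit:
apply_moves([
  {"x":0.1,"y":-0.3,"z":-2,"yaw":0,"hand":-1},
  {"x":0.1,"y":-0.3,"z":-4,"yaw":0,"hand":-1},
  {"x":0.1,"y":-0.3,"z":-5.2,"yaw":0,"hand":-1},
  {"x":0.1,"y":-0.3,"z":-5.4,"yaw":0,"hand":-1},
  {"x":0.1,"y":-0.3,"z":-5.4,"yaw":0,"hand":-1},
])

```text
clock: 16.0
position: [0.6234, -0.0926, 0.0102]
ee_rot: [2.121, 2.317, -0.0]
force: [0.0, 0.5, -0.4]
width: 0.429
gripper_force: 15.0
```

Emit:
apply_moves([
  {"x":0,"y":0,"z":-0.1,"yaw":0,"hand":-1},
  {"x":0,"y":0,"z":-0.2,"yaw":0,"hand":-1},
  {"x":0,"y":0,"z":-0.2,"yaw":0,"hand":-1},
])

```text
clock: 16.38
position: [0.6234, -0.0925, 0.0084]
ee_rot: [2.121, 2.317, 0.0]
force: [0.5, 0.4, 0.7]
width: 0.432
gripper_force: 15.0
```

Emit:
apply_moves([
  {"x":0,"y":0,"z":-0.1,"yaw":0,"hand":-1},
  {"x":0,"y":0,"z":-0.1,"yaw":0,"hand":-1},
])

```text
clock: 16.62
position: [0.6234, -0.0925, 0.0073]
ee_rot: [2.121, 2.317, 0.0]
force: [-0.0, 0.3, 0.4]
width: 0.428
gripper_force: 15.0
```

Emit:
apply_moves([
  {"x":0,"y":0,"z":-0.1,"yaw":0,"hand":-1},
  {"x":0,"y":0,"z":-0.1,"yaw":0,"hand":-1},
])

```text
clock: 16.88
position: [0.6235, -0.0925, 0.0072]
ee_rot: [2.121, 2.317, 0.001]
force: [-3.3, 1.5, 9.5]
width: 0.43
gripper_force: 15.0
```

Emit:
apply_moves([
  {"x":0,"y":0,"z":-0.1,"yaw":0,"hand":0},
  {"x":0,"y":0,"z":-0.1,"yaw":0,"hand":0},
  {"x":0,"y":0,"z":-0.1,"yaw":0,"hand":0},
  {"x":0,"y":0,"z":4,"yaw":0,"hand":0},
  {"x":-3,"y":-2,"z":9,"yaw":-1,"hand":0},
  {"x":-7,"y":-5,"z":13,"yaw":-3,"hand":0},
  {"x":-11,"y":-8,"z":15,"yaw":-5,"hand":0},
  {"x":-15.8,"y":-9.7,"z":15,"yaw":-5,"hand":0},
  {"x":-15.8,"y":-9.7,"z":15,"yaw":-5,"hand":0},
])

```text
clock: 18.0
position: [0.4616, -0.1913, 0.1566]
ee_rot: [-2.225, -2.217, 0.001]
force: [0.7, -0.0, 0.2]
width: 0.495
gripper_force: 0.0
```

Run:
```python
from h import *
st();M,im=look(["former_wound"],"wrist",z=.026)
u=(35,200);M8=dict(M);M8["T"]=np.load("w8.npy");print(at("wrist",u,.026,M8))
cv2.imwrite("pics/w9.png",cv2.resize(im[0:230,80:480],None,fx=2,fy=2,interpolation=2))
np.save("w9.npy",np.array(M["T"]))
```

```text
t 18.0 pos [ 0.4616 -0.1913  0.1566] yaw_y -0.2 w 0.495 F [ 0.7 -0.   0.2] 0.0
former_wound 0.85 [138.  50. 194.  98.] c [ 0.3844 -0.0934  0.026 ] box [ 0.3844 -0.0938] [0.0426 0.0353] 23.5
former_wound 0.83 [239.  59. 271.  96.] c [ 0.4652 -0.0942  0.026 ] box [ 0.4653 -0.0948] [0.021  0.0267] 27.0
[ 0.47289232 -0.09117744  0.026     ]
```

View pics/w9.png

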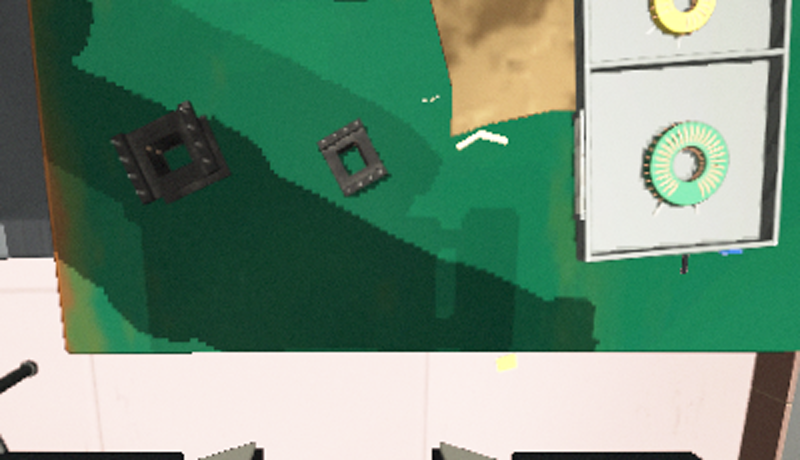

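The ring lies flat in its bay. The small black former is at crop (353,158) with yaw about +27°, and the big black decoy is at (170,155). I'll pick the small one.

Emit:
apply_moves([
  {"x":0.2,"y":4,"z":0,"yaw":9,"hand":0},
  {"x":0.4,"y":8,"z":-3,"yaw":18,"hand":0},
  {"x":0.4,"y":9.7,"z":-6,"yaw":27,"hand":0},
  {"x":0.4,"y":9.7,"z":-11,"yaw":27,"hand":0},
  {"x":0.4,"y":9.7,"z":-15,"yaw":27,"hand":0},
  {"x":0.4,"y":9.7,"z":-15,"yaw":27,"hand":0},
  {"x":0.4,"y":9.7,"z":-15,"yaw":27,"hand":-1},
  {"x":0.4,"y":9.7,"z":-15,"yaw":27,"hand":-1},
  {"x":0.4,"y":9.7,"z":-15,"yaw":27,"hand":-1},
  {"x":0.4,"y":9.7,"z":-15,"yaw":27,"hand":-1},
], newtons=10)

```text
clock: 19.35
position: [0.4701, -0.0925, 0.0074]
ee_rot: [1.639, 2.678, 0.002]
force: [-1.1, 0.8, 9.3]
width: 0.238
gripper_force: 10.0
```

Emit:
apply_moves([
  {"x":0,"y":0,"z":5,"yaw":0,"hand":-1},
  {"x":2,"y":3,"z":10,"yaw":-4,"hand":-1},
  {"x":4,"y":8,"z":11,"yaw":-10,"hand":-1},
  {"x":7,"y":13,"z":11,"yaw":-16,"hand":-1},
  {"x":9,"y":18,"z":11,"yaw":-22,"hand":-1},
  {"x":11,"y":23,"z":11,"yaw":-28,"hand":-1},
  {"x":13,"y":28,"z":11,"yaw":-30.6,"hand":-1},
  {"x":14.7,"y":33,"z":9,"yaw":-30.6,"hand":-1},
  {"x":14.7,"y":33.6,"z":5,"yaw":-30.6,"hand":-1},
  {"x":14.7,"y":33.6,"z":5,"yaw":-30.6,"hand":-1},
])

```text
clock: 20.6
position: [0.6137, 0.2436, 0.0537]
ee_rot: [-2.286, -2.152, 0.009]
force: [-0.6, -0.6, -0.3]
width: 0.238
gripper_force: 10.0
```

Run:
```python
from h import *
st();cv2.imwrite("pics/w10.png",get_image("wrist"))
```

```text
t 20.6 pos [0.6137 0.2436 0.0537] yaw_y -3.4 w 0.238 F [-0.6 -0.6 -0.3] 9.999335557222366
```

View pics/w10.png

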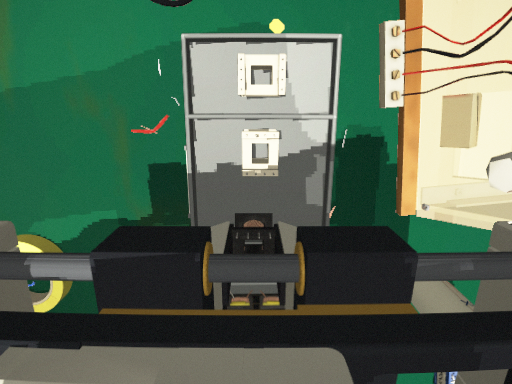

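The bare former stands upright at (260,152) with clear room in front of it. Lowering.

Emit:
apply_moves([
  {"x":0.2,"y":0,"z":-2,"yaw":0,"hand":-1},
  {"x":0.2,"y":0,"z":-3.8,"yaw":0,"hand":-1},
  {"x":0.2,"y":0,"z":-4.3,"yaw":0,"hand":-1},
  {"x":0.2,"y":0,"z":-4.3,"yaw":0,"hand":-1},
  {"x":0.2,"y":0,"z":-4.3,"yaw":0,"hand":-1},
])

```text
clock: 21.28
position: [0.6187, 0.2436, 0.0138]
ee_rot: [2.289, 2.152, 0.001]
force: [0.5, -0.1, 0.5]
width: 0.239
gripper_force: 10.0
```

Emit:
apply_moves([
  {"x":0,"y":0,"z":-0.1,"yaw":0,"hand":-1},
  {"x":0,"y":0,"z":-0.25,"yaw":0,"hand":-1},
  {"x":0,"y":0,"z":-0.25,"yaw":0,"hand":-1},
])

```text
clock: 21.65
position: [0.6182, 0.2435, 0.0107]
ee_rot: [-2.289, -2.152, 0.0]
force: [0.0, -1.0, 0.2]
width: 0.233
gripper_force: 10.0
```

Emit:
apply_moves([
  {"x":0,"y":0,"z":-0.1,"yaw":0,"hand":-1},
  {"x":0,"y":0,"z":-0.1,"yaw":0,"hand":-1},
])

```text
clock: 21.9
position: [0.6183, 0.2436, 0.0105]
ee_rot: [-2.289, -2.152, -0.0]
force: [-3.8, -0.5, 7.6]
width: 0.24
gripper_force: 10.0
```

Contact. Release, retreat and check.

Emit:
apply_moves([
  {"x":0,"y":0,"z":-0.1,"yaw":0,"hand":-0.3},
  {"x":0,"y":0,"z":-0.1,"yaw":0,"hand":-0.3},
  {"x":0,"y":0,"z":-0.1,"yaw":0,"hand":-0.3},
  {"x":0,"y":0,"z":4,"yaw":0,"hand":-0.3},
  {"x":0,"y":-3,"z":9,"yaw":0,"hand":-0.3},
  {"x":-2,"y":-8,"z":14,"yaw":0,"hand":-0.3},
  {"x":-4,"y":-14,"z":19,"yaw":0,"hand":-0.3},
  {"x":-4,"y":-19,"z":21,"yaw":0,"hand":-0.3},
  {"x":-4,"y":-19,"z":21,"yaw":0,"hand":-0.3},
])

```text
clock: 23.02
position: [0.5789, 0.0489, 0.2223]
ee_rot: [2.292, 2.144, 0.004]
force: [0.5, 0.4, -0.2]
width: 0.345
gripper_force: 0.0
```

Run:
```python
from h import *
st();im=get_image("wrist");s=get_image("side")
cv2.imwrite("pics/w11.png",np.hstack([cv2.resize(im[0:240,150:450],(400,320)),cv2.resize(s[130:300,130:330],(400,340))[:320]]))
```

```text
t 23.025 pos [0.5789 0.0489 0.2223] yaw_y -3.8 w 0.345 F [ 0.5  0.4 -0.2] 0.0
```

View pics/w11.png

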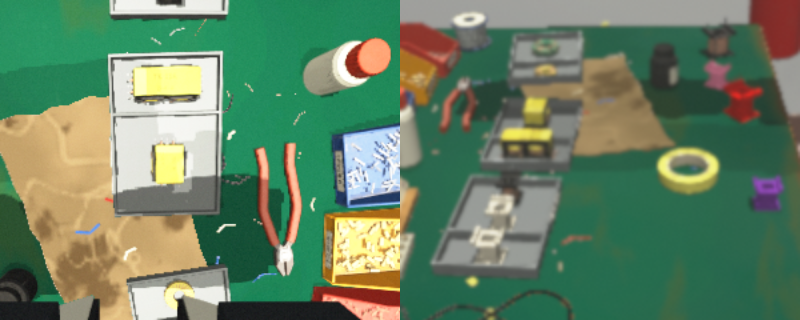

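All four parts stand in their bays: ring at side (545,47), transformer at (536,110), bare former at (498,207) and wound former at (511,183). The jar and tape have not moved.

```bash
python3 -c "
from cell import *;print(sign_off())"
```

```text
the job is handed in; nothing more can be done
None
```

All four parts are upright in the bays of their matching trays, with the jar and tape left in place, and the job was handed in at about 23 s on the robot clock.

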